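Set the hot plate four clicks up from off and start it

ROBOT

A 6-joint arm with a two-finger parallel gripper is mounted at the origin on the work surface. World frame = base frame: x ahead of the robot, y to its left, z up, the work surface at z = 0. Lengths are in mm, angles in rad, forces in N, time in s.
With the tool pointing down it reaches from about 250 to 775 mm from the base axis. Payload 8.9 kg.
Tool frame: the origin (TCP) lies at the very end of the fingers, on their centre line; the grasp point (between the pads) lies bot.grasp_offset behind it (bot.grasp_offset is the distance from the TCP to the grasp point, in mm); z points along the fingers, y is the direction in which the jaws open and shut (so a half turn about z gives the same grasp; the last joint's range is limited). The gripper opens to 85 mm and grips with 20 to 120 N. Pads are 22 mm wide; open, the fingers measure 114 mm over their backs; the gripper's body (76 mm by 85 mm) begins 54 mm behind the grasp point. The pads swing forward as they close: fully open they stand 13 mm farther back than shut.
Start: joints at [1.112, 0.291, -0.153, 1.127, 0, 1.431], TCP at [165.042, 498.382, 231.305] pointing down, gripper open.
Joint ranges: [-2.52, 2.52], [-0.91, 1.74], [-1.3, 1.37], [-1.96, 2.02], [-1.52, 1.47], [-3.14, 3.14]. Speed limits (rad/s): [2.22, 2.22, 2.79, 3.14, 3.14, 3.14].

INTERFACE

Orientations are given as a rotation vector (axis times angle).
In Python, from cell import bot gives the robot as it stands. The module is installed in compiled form; this text tells all that it offers. Calls block until the motion is done:
- bot.goto(position, orientation): joint-space move of the TCP to a pose.
- bot.line_to(position, max_speed=150, rot=None, stop_force=None): straight line of the TCP; rot=None keeps the orientation; max_speed is the mean speed in mm/s. With stop_force (N) it stops when the force on the tool has changed by that much, and returns True; else False.
- bot.move_joints(angles): joint-space move.
- bot.open() and bot.close_gripper(f_grip=None): open the fingers fully, or close them until they stop; f_grip is the grip in N (None keeps the last).
- bot.sleep(seconds).
- bot.solve_ik(position, orientation): joint angles nearest the present ones, or None.
- bot.get_state(): the state.
- bot.capture(name): name is "scene" or "top" or "wrist"; returns the picture (384x512x3 uint8, red, green, blue); there is no depth.
- bot.camera_info(name): a dict with "camera_matrix" (3x3 intrinsics, pixels), "dist" ([k1, k2, p1, p2, k3] as OpenCV has them; the pictures are not rectified), "cam_to_world" (4x4, takes a point from camera to world coordinates); the wrist camera has in their place "T_tool_cam" (4x4, takes a point from camera to tool coordinates, whose origin is the TCP and whose axes are the flange's). Camera axes: x right, y down, z forward; pixel columns grow to the right and rows downward; lengths in mm; the calibration is good to about 2 mm. A picture is of the moment at which its call begins: read the wrist's pose just before it. camera_info takes no time and is no camera call.
A pose or a line that the arm cannot do raises bot.IKError and nothing moves.
- bot.close_job(): hands the job in, once; it reports no verdict.
Trained networks look in the newest picture that a camera, given by its name, has taken for a name from the list of things; names that differ only in an ending like _2 or _b are one class to them, and where a whole thing is asked for, a point or a joint stands for the part that bears it (a point fixed in the world has none). Each returns a list of dicts, best first, with "confidence" (0 to 1); they miss things now and then, are a little off and sometimes report something else, mostly with a low value. They report only what shows in the picture. A call takes as long as a camera call.
- bot.find_in(camera, label): "location" ([x, y, z] in mm, in the coordinates of the camera as it stood for that picture, good to about 4 mm: the middle of the surface that is visible of it).
- bot.trace(camera, label): "mask" (384x512 bool, what is visible of it).
- bot.tip_of(camera, label): "location" ([x, y, z] in mm, in the coordinates of the camera as it stood for that picture, good to about 4 mm: a listed point, or the origin of a listed thing).
The state is a dict: "clock": time; "joint_pos": joint angles; "joint_vel": joint speeds; "tau": joint torques, N m; "eef_pos": TCP position; "tcp_rot": TCP orientation; "ft_force": force on the tool from outside, world axes, zero at the start; "wrist_torque": the same for the moment, N m; "opening": finger opening in mm.
Only numpy, scipy, OpenCV 4.12 (cv2) and the standard library are available. Lean on these libraries where they do the work, as an engineer would, in place of code of your own. Each camera call takes 0.05 s, during which the arm holds its last target.

TASK

The flask on the laboratory hot plate has to be warmed at the fourth heat setting, and the click-stop dial now stands at off. With a fingertip, gently push the dial's orange fin round clockwise (seen from above) exactly four clicks, never on to a fifth; then press the green start button all the way down, let it come back up and move clear. Do not grip the dial and leave the glassware and everything else where it stands.

Things in the scene. Friction and masses are not known exactly. Their poses are not given: they have to be found in the camera images.
- hotplate: The white laboratory hot plate, 280 mm (its x) by 400 mm (its y), fixed to the bench; origin at the centre of its underside. Its flat top is 70 mm above the origin. On its left (+y) half is a round black heating plate, 176 mm across and 10 mm high, where the flask stands; on its right (-y) half is the grey control deck with the dial, the start button and a spare stopper. The control deck's layout is fixed in this frame: dial axis at (-40, -110) mm, button at (70, -50) mm.
- dial_centre (a point): Centre of the dial's flat top face, on the dial's vertical axis, 86 mm above the bench. The dial is a black disc 96 mm across, 16 mm high above the deck. It turns on the vertical axis and cannot be lifted.
- dial_fin (a point): Top centre of the orange fin that stands on the dial and turns with it, 34 mm from the dial's axis. The fin is an upright block 24 mm long along the radius (from 22 to 46 mm from the axis), 12 mm thick across it and 23 mm high above the dial's top face. At off it points to the small green dot on the deck (150 degrees counter-clockwise from the hot plate's +x, seen from above).
- heat_dial (a joint): Angle of the dial in rad, 0 at off (where it starts), growing clockwise seen from above. Click stops lie every 0.5236 rad (30 degrees): 0, 0.524, 1.047, 1.571, 2.094 (the fourth click) and so on to 4.71. Between stops it resists with up to about 0.13 N m (about 4 to 6 N at the fin); past half way it snaps forward by itself into the next stop and stays. A limit stop lies just behind off.
- start_top (a point): Centre of the top of the green start button (28 mm across, in a black housing) on the control deck.
- start (a joint): How far the start button is pressed in m: 0 up, 0.006 fully down, which takes about 5 N. A spring returns it.
- flask: Stoppered conical glass flask on the heating plate, 80 mm across the foot, 128 mm high, loose; origin at the centre of its underside. To be left alone.
- stopper: Loose spare cork stopper, 36 mm across, 32 mm high, standing on the control deck beyond the dial; origin at the centre of its underside. To be left alone.
- steel_mug: Steel mug, 84 mm across, 110 mm high, on the bench; origin at the centre of its underside. To be left alone.
- beaker: Glass beaker, 70 mm across, 95 mm high, on the bench; origin at the centre of its underside. To be left alone.
- reagent_jar: Amber jar with a blue cap, 68 mm across, 110 mm high, on the bench; origin at the centre of its underside. To be left alone.
- cylinder: Glass measuring cylinder on a blue foot 64 mm across, 185 mm high, on the bench; origin at the centre of its underside. To be left alone.
- wash_bottle: White bottle with a red cap, 60 mm across, 140 mm high, on the bench; origin at the centre of its underside. To be left alone.

How it is judged:
By the outcome, as a careful person would: the job done as asked, in the order asked, and still so for the second after the job is handed in, with the robot touching nothing.
It also fails if it takes over 54 s, if anything falls off the work surface, if the arm or the gripper's body presses on something with over 40 N, if the wrist force passes 120 N, or if a joint passes its speed limit or range.

## Working session

There is one attempt and no reset: what is moved stays moved. The work goes in short steps, each a Python script; the robot and the scene stay as the last script left them, time stands still between calls to the robot, and variables do not carry over. Pictures are saved under pics/ and viewed, and the job is handed in when it is done.

```bash
mkdir -p pics
cat > h.py <<'E'
import numpy as np, cv2
from cell import bot
def snap(cam,fn):
    im=bot.capture(cam); cv2.imwrite('pics/'+fn,im[:,:,::-1]); return im
def w(cam,p):
    T=np.array(bot.camera_info(cam)['cam_to_world']); return (T@np.append(p,1))[:3]
def ray(cam,uv,z):
    c=bot.camera_info(cam);T=np.array(c['cam_to_world'])
    n=cv2.undistortPoints(np.array([[uv]],float),np.array(c['camera_matrix']),np.array(c['dist']))[0,0]
    d=T[:3,:3]@np.array([n[0],n[1],1]);o=T[:3,3];return o+d*(z-o[2])/d[2]
E
python3 - <<'E'
from h import *
np.set_printoptions(precision=1,suppress=True)
for cam in ['top','scene']:
    snap(cam,cam+'0.png')
    for l in ['hotplate','dial_centre','dial_fin','start_top','flask','stopper','steel_mug','beaker','reagent_jar','cylinder','wash_bottle']:
        for r in bot.tip_of(cam,l)[:2]: print(cam,l,round(r['confidence'],2),w(cam,r['location']))
print(bot.get_state())
E
```

```text
top hotplate 0.58 [587.1  89.8  -2.1]
top hotplate 0.16 [657.5  37.   89.8]
top dial_centre 0.89 [537.8  -8.5  86.9]
top dial_fin 0.77 [509.2   7.7 104.4]
top dial_fin 0.5 [ 718.9 -373.2    4.7]
top start_top 0.42 [651.7  32.9  93.9]
top flask 0.96 [572.7 208.9  79.5]
top stopper 0.67 [675.4 -70.3  70.6]
top stopper 0.49 [540.9 432.7   0.3]
top steel_mug 0.74 [539.8 -10.4  87.4]
top steel_mug 0.66 [ 720.8 -374.4    0.4]
top beaker 0.77 [ 595.1 -399.5    0. ]
top reagent_jar 0.58 [ 470.  -394.5   -5.2]
top cylinder 0.82 [659.4 432.7  -0.1]
top cylinder 0.72 [538.5  -8.9  86. ]
top wash_bottle 0.86 [538.9 434.9   1.7]
scene hotplate 0.98 [588.1  93.7   1. ]
scene dial_centre 0.97 [537.2 -11.5  84.4]
scene dial_fin 0.71 [651.7  37.6  93.9]
scene dial_fin 0.65 [505.6   9.4 111.8]
scene start_top 0.49 [653.   38.2  91.3]
scene flask 0.56 [572.7 208.   78.1]
scene steel_mug 0.81 [ 717.  -379.6   -2.7]
scene steel_mug 0.71 [541.7 431.8  -0.4]
scene beaker 0.71 [ 591.8 -393.2    0.1]
scene reagent_jar 0.93 [ 464.8 -391.5   -2.7]
scene reagent_jar 0.4 [651.4  35.2  90.8]
scene cylinder 0.72 [537.1 -12.3  84.6]
scene cylinder 0.68 [656.7 435.4   2. ]
scene wash_bottle 0.7 [539.1 434.2   1.6]
{'clock': 1.2, 'joint_pos': array([ 1.1,  0.3, -0.2,  1.1, -0. ,  1.4]), 'joint_vel': array([-0., -0.,  0., -0., -0.,  0.]), 'tau': array([  0. , -53.7,  33.2,   0. ,  -0. ,  -0. ]), 'eef_pos': array([165. , 498.4, 231.3]), 'tcp_rot': array([0.5, 3.1, 0. ]), 'ft_force': array([-0.4,  0.2, -0. ]), 'wrist_torque': array([-0.,  0., -0.]), 'opening': 85.79991723093379}
```

View pics/top0.png

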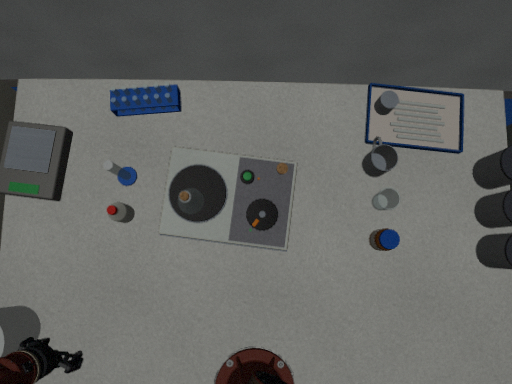

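View pics/scene0.png

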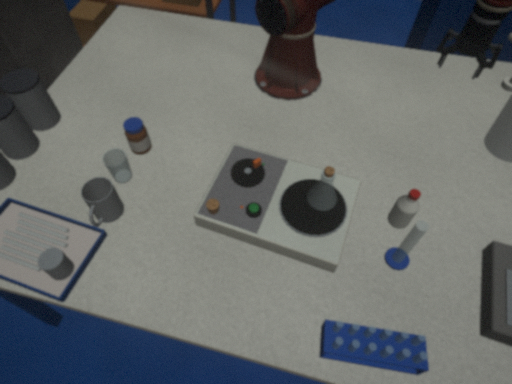

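```bash
cat >> h.py <<'E'
from scipy.spatial.transform import Rotation as Ro
np.set_printoptions(precision=1,suppress=True)
def down(adeg):
    a=np.radians(adeg);c,s=np.cos(a),np.sin(a)
    return Ro.from_matrix(np.array([[c,s,0],[s,-c,0],[0,0,-1]])).as_rotvec()
def Twrist():
    s=bot.get_state();T=np.eye(4);T[:3,:3]=Ro.from_rotvec(s['tcp_rot']).as_matrix();T[:3,3]=s['eef_pos']
    return T@np.array(bot.camera_info('wrist')['T_tool_cam'])
E
python3 - <<'E'
from h import *
print(bot.grasp_offset,bot.camera_info('wrist')['T_tool_cam'],bot.camera_info('wrist')['camera_matrix'])
bot.goto([470,-5,260],down(180)); bot.close_gripper()
T=Twrist(); snap('wrist','w0.png')
for l in ['hotplate','dial_centre','dial_fin','start_top','stopper']:
    for r in bot.tip_of('wrist',l)[:2]: print(l,round(r['confidence'],2),(T@np.append(r['location'],1))[:3])
s=bot.get_state();print(s['clock'],s['eef_pos'],s['joint_pos'],s['opening'],s['ft_force'])
E
```

```text
18.700000000000003 [[  -0.    -0.9   -0.3   81.3]
 [   1.    -0.     0.     0.7]
 [  -0.    -0.3    0.9 -142.1]
 [   0.     0.     0.     1. ]] [[307.    0.  259.1]
 [  0.  307.  192. ]
 [  0.    0.    1. ]]
hotplate 0.74 [582.5  91.9  -3.4]
dial_centre 0.93 [533.4 -11.7  84.3]
dial_fin 0.67 [514.1  14.9 107.9]
stopper 0.18 [574.8 206.1  79.1]
4.3833 [470.  -5. 260.] [-0.2  0.2 -0.2  1.2  0.  -0.2] -0.25991386167815933 [ 0.2 -0.2  0.7]
```

View pics/w0.png

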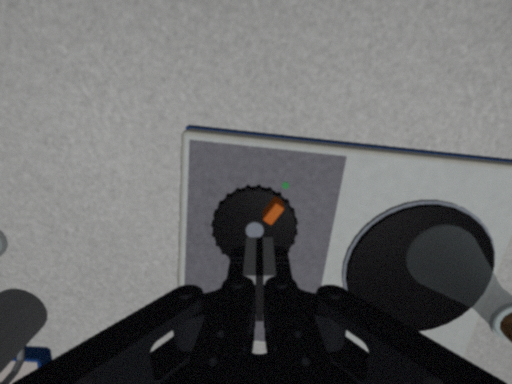

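Run:
```python
from h import *
c=bot.camera_info('wrist');T=Twrist()
def wr(uv,z):
    n=cv2.undistortPoints(np.array([[uv]],float),np.array(c['camera_matrix']),np.array(c['dist']))[0,0]
    d=T[:3,:3]@np.array([n[0],n[1],1]);o=T[:3,3];return o+d*(z-o[2])/d[2]
print('hub w',wr((255,229.5),86),'dial rim L,R,back',wr((213,223),86),wr((296.5,223),86),wr((255,185),86))
print('dot',wr((285,185),70), 'corner', wr((188,127),70),wr((511,162),70),'fintop',wr((274,211),109))
print('top hub',ray('top',(262.5,214),86),'button',ray('top',(247,176.5),80), 'stopper',ray('top',(282,169),100))
print('scene hub',ray('scene',(248,172),86),'button',ray('scene',(254,209),82))
print(bot.get_state()['joint_pos'].round(3))
im=cv2.imread('pics/w0.png');cv2.imwrite('pics/w0z.png',cv2.resize(im[120:270,170:370],(800,600),interpolation=cv2.INTER_CUBIC))
```

```text
hub w [537.8  -8.5  86. ] dial rim L,R,back [529.7 -55.5  86. ] [529.8  38.1  86. ] [485.2  -8.2  86. ]
dot [490.2  25.5  70. ] corner [425.6 -79.4  70. ] [464.  272.9  70. ] fintop [506.1  11.4 109. ]
top hub [537.4 -13.   86. ] button [652.6  37.   80. ] stopper [674.7 -69.2 100. ]
scene hub [541.1  -6.5  86. ] button [653.9  40.6  82. ]
[-0.2  0.2 -0.2  1.2  0.  -0.2]
```

View pics/w0z.png

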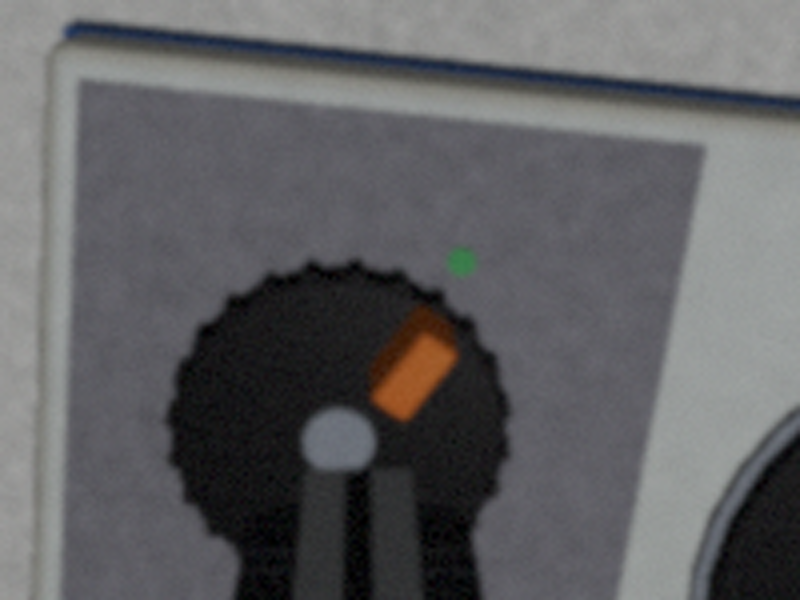

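```bash
cat >> h.py <<'E'
C=np.array([537.3,-9.5]);PHI0=143.2
def pose(deg,gap=17,z=92,rad=34):
    p=np.radians(PHI0-deg);r=np.array([np.cos(p),np.sin(p)]);t=np.array([-r[1],r[0]])
    return np.append(C+rad*r+gap*t,z),down(PHI0-deg+90)
def st(tag=''):
    s=bot.get_state();print(tag,round(s['clock'],2),s['eef_pos'],'F',s['ft_force'])
E
python3 - <<'E'
from h import *
p,r=pose(0,32,140); bot.goto(p,r); st('above')
p,r=pose(0,32); print(bot.line_to(p,stop_force=5)); st('down')
p,r=pose(0,12); print(bot.line_to(p,max_speed=30,stop_force=2.5)); st('contact')
e=bot.get_state()['eef_pos'][:2]-C;a=np.radians(PHI0);print('tangential gap',e@[-np.sin(a),np.cos(a)],'rad',e@[np.cos(a),np.sin(a)])
snap('wrist','w1.png');snap('top','t1.png')
E
```

```text
above 5.28 [491.2 -14.8 140.5] F [-0.2 -0.2  0.6]
True
down 5.66 [489.6 -14.5  89.8] F [-0.8 -0.5 -0.5]
True
contact 6.22 [500.   -1.8  91.4] F [-1.  -2.4  0.9]
tangential gap 16.208580259582224 rad 34.485010969308235
```

View pics/w1.png

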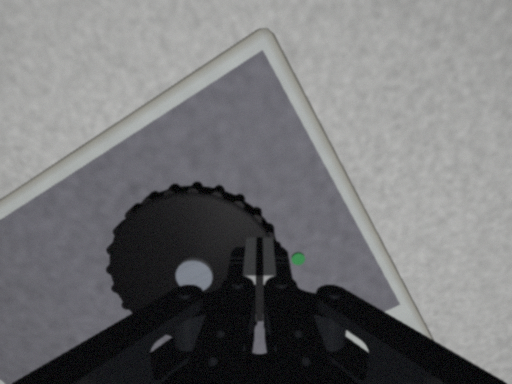

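Run:
```python
from h import *
c=bot.camera_info('wrist');T=Twrist()
n=cv2.undistortPoints(np.array([[(194.,277.)]]),np.array(c['camera_matrix']),np.array(c['dist']))[0,0]
d=T[:3,:3]@np.array([n[0],n[1],1]);o=T[:3,3];print('hub',o+d*(86-o[2])/d[2])
for deg in np.arange(5,52.6,5):
    p,r=pose(deg,16.5); h=bot.line_to(p,max_speed=30,rot=r,stop_force=20)
    ph=np.radians(PHI0-deg);F=bot.get_state()['ft_force']
    st(f'{deg} {h} Ft {F[:2]@[-np.sin(ph),np.cos(ph)]:.1f}')
    if h: break
snap('wrist','w2.png');snap('top','t2.png');snap('scene','s2.png')
im=cv2.imread('pics/t2.png');a=cv2.resize(im[140:260,200:310],(550,600))
cv2.imwrite('pics/t2z.png',a)
im=cv2.imread('pics/s2.png');cv2.imwrite('pics/s2z.png',cv2.resize(im[130:240,190:320],(780,660))[:600])
```

```text
hub [538.5  -8.4  86. ]
5.0 False Ft 3.5 6.58 [500.3   0.7  91.7] F [-2.8 -2.2 -1.5]
10.0 False Ft 2.3 6.84 [501.5   4.1  91.8] F [-2.5 -0.7 -0.9]
15.0 False Ft 0.5 7.1 [504.    7.1  92.3] F [-0.8  0.3  0.6]
20.0 False Ft 0.1 7.36 [505.2   9.9  92.2] F [ 0.2 -0.4 -0.6]
25.0 False Ft 0.1 7.62 [506.8  12.6  92. ] F [-0.1 -0.1  0.2]
30.0 False Ft -0.3 7.88 [508.7  15.1  92. ] F [ 0.6 -0.7  0.4]
35.0 False Ft 2.2 8.13 [510.7  17.4  91.9] F [-1.9 -1.2  1. ]
40.0 False Ft 2.2 8.39 [513.2  19.8  91.9] F [-2.2 -0.2  0.1]
45.0 False Ft -0.9 8.65 [516.6  21.8  92.1] F [ 0.8  0.8 -0.3]
50.0 False Ft -0.7 8.91 [519.2  23.5  92.1] F [0.7 1.1 0.3]
```

View pics/t2z.png

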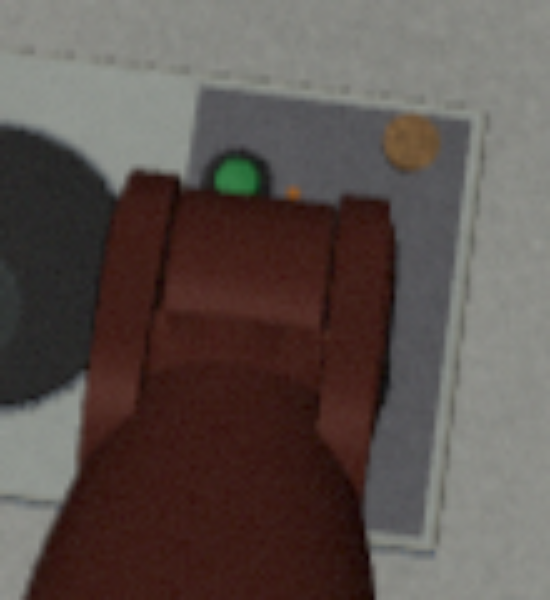

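View pics/s2z.png

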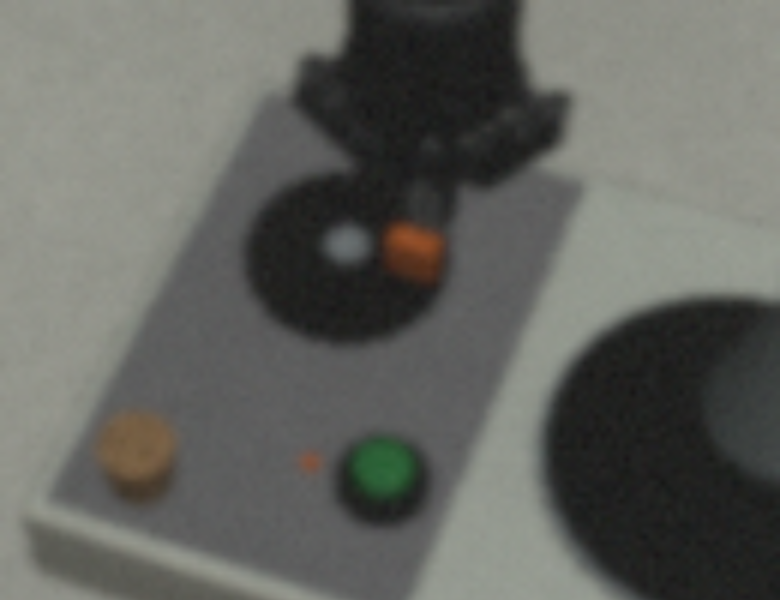

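Run:
```python
from h import *
for deg in list(np.arange(55,101,5))+[103,105,107,109,111]:
    p,r=pose(deg,16.5); h=bot.line_to(p,max_speed=30 if deg<101 else 20,rot=r,stop_force=20)
    ph=np.radians(PHI0-deg);F=bot.get_state()['ft_force']
    st(f'{deg} {h} Ft {F[:2]@[-np.sin(ph),np.cos(ph)]:.1f}')
    if h: break
snap('scene','s3.png')
im=cv2.imread('pics/s3.png');cv2.imwrite('pics/s3z.png',cv2.resize(im[130:240,190:320],(780,660))[:600])
```

```text
55 False Ft 0.1 9.32 [521.9  25.   92. ] F [-0.1 -1.1  0.1]
60 False Ft 0.8 9.57 [524.9  26.2  92. ] F [-0.8 -0.1 -0.5]
65 False Ft 1.7 9.83 [527.6  27.2  91.9] F [-1.6  0.5  1.5]
70 False Ft 1.5 10.09 [530.9  27.9  91.9] F [-1.4  0.6  0.7]
75 False Ft -0.3 10.35 [535.1  28.   92.1] F [ 0.2 -0.2 -0.4]
80 False Ft -0.4 10.61 [538.2  28.1  92.1] F [0.6 0.3 0.4]
85 False Ft -0.2 10.87 [541.2  28.   92. ] F [0.3 0.1 0.7]
90 False Ft 0.0 11.12 [544.4  27.6  92. ] F [-0.2 -0.2  1. ]
95 False Ft 1.9 11.38 [547.1  27.   91.9] F [-1.5  1.2  0.8]
100 False Ft 2.9 11.64 [550.4  26.   91.9] F [-1.9  2.2  0.5]
103 False Ft 1.1 11.89 [552.6  25.1  91.9] F [-0.5  1.  -0.8]
105 False Ft 1.2 12.14 [554.1  24.2  92.1] F [-1.1  0.6 -0.7]
107 False Ft -0.5 12.39 [555.2  23.7  92.1] F [ 0.3 -0.4  0.1]
109 False Ft -0.1 12.64 [556.2  23.2  92. ] F [-0.2 -0.2 -0.6]
111 False Ft 0.4 12.89 [557.3  22.6  92. ] F [ 0.2  0.6 -0.3]
```

View pics/s3z.png

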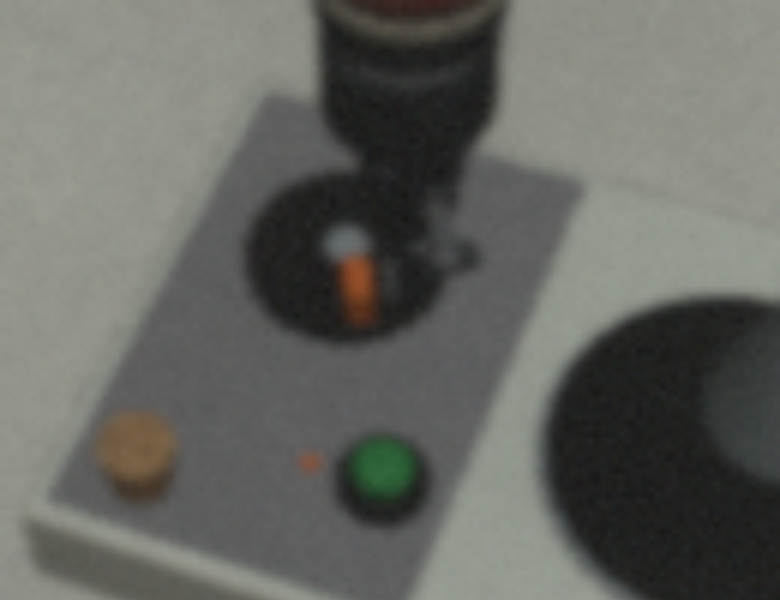

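Run:
```python
from h import *
p,r=pose(111,24); bot.line_to(p,max_speed=60)
p[2]=160; bot.line_to(p,max_speed=150)
T=Twrist(); snap('wrist','w4.png')
for l in ['start_top','dial_fin']:
    for q in bot.tip_of('wrist',l)[:1]: print(l,round(q['confidence'],2),(T@np.append(q['location'],1))[:3])
bot.goto([653.5,37,150],down(180)); snap('scene','s4.png');snap('top','t4.png'); st()
for cam in ['scene']:
  for l in ['start_top','dial_fin']:
    for q in bot.tip_of(cam,l)[:2]: print(cam,l,round(q['confidence'],2),w(cam,q['location']))
im=cv2.imread('pics/s4.png');cv2.imwrite('pics/s4z.png',cv2.resize(im[130:240,190:320],(780,660))[:600])
```

```text
start_top 0.72 [652.8  42.   91.6]
 15.0 [653.  37. 150.] F [ 0.5  0.5 -0.2]
scene start_top 0.73 [538.3 -11.5  84.9]
scene start_top 0.52 [649.9  39.5  88.9]
scene dial_fin 0.65 [570.5 210.7  79.5]
scene dial_fin 0.49 [565.1   2.8 112.8]
```

View pics/s4z.png

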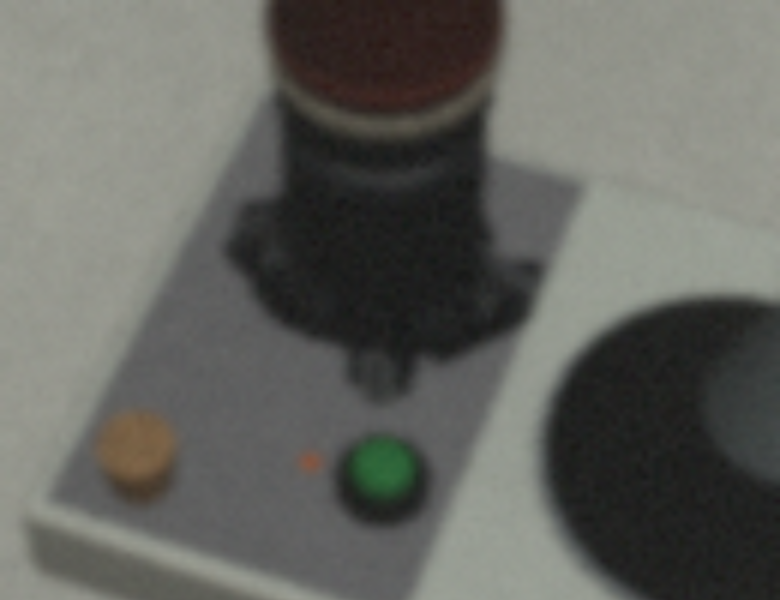

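View pics/w4.png

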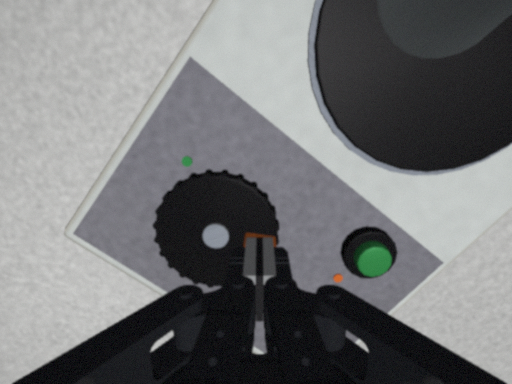

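Run:
```python
from h import *
bot.line_to([653.3,38,105],max_speed=100); st('a')
print(bot.line_to([653.3,38,80],max_speed=15,stop_force=2)); st('touch')
z=bot.get_state()['eef_pos'][2]
for k in range(12):
    z-=1; bot.line_to([653.3,38,z],max_speed=15); s=bot.get_state(); print(round(z,1),s['eef_pos'][2],s['ft_force'],s['wrist_torque'].round(2))
    if s['ft_force'][2]>16: break
snap('scene','s5.png')
im=cv2.imread('pics/s5.png');cv2.imwrite('pics/s5z.png',cv2.resize(im[130:240,190:320],(780,660))[:600])
st()
```

```text
a 15.7 [653.5  38.  105.3] F [ 0.8 -0.  -0.4]
True
touch 16.72 [653.2  38.   89.5] F [ 1.3 -0.2  3.2]
88.5 88.58734073892182 [-0.8 -0.5  2.9] [-0.1  0.1 -0. ]
87.5 87.5809843470099 [ 0.3 -0.1  4.1] [0.  0.2 0. ]
86.5 86.55788333403534 [-0.4  0.3  4.2] [ 0.   0.2 -0. ]
85.5 86.04252718688494 [-1.8  0.6  8.8] [-0.   0.6  0. ]
84.5 85.92497820928897 [-6.   0.3 16.1] [0.  1.2 0.1]
 18.02 [653.4  38.   85.9] F [-5.2  0.9 16. ]
```

View pics/s5z.png

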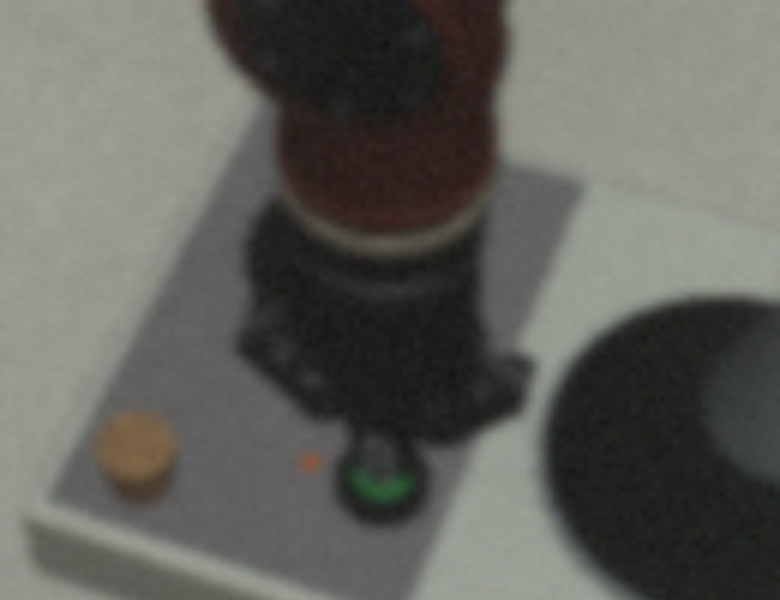

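Run:
```python
from h import *
st(); snap('wrist','w5.png')
c=bot.camera_info('wrist')
# earlier pose of w4
p,r=pose(111,24,160)
T=np.eye(4);T[:3,:3]=Ro.from_rotvec(r).as_matrix();T[:3,3]=p
T=T@np.array(c['T_tool_cam'])
def wr(uv,z):
    n=cv2.undistortPoints(np.array([[uv]],float),np.array(c['camera_matrix']),np.array(c['dist']))[0,0]
    d=T[:3,:3]@np.array([n[0],n[1],1]);o=T[:3,3];return o+d*(z-o[2])/d[2]
im=cv2.imread('pics/w4.png')
hsv=cv2.cvtColor(im,cv2.COLOR_BGR2HSV)
m=cv2.inRange(hsv,(50,120,60),(80,255,255));m[:, :300]=0
ys,xs=np.nonzero(m);print(xs.min(),xs.max(),ys.min(),ys.max())
print('button top',wr((xs.mean(),ys.mean()),92))
for z in (74,78,82,86): print(z,wr((369,253),z))
cv2.imwrite('pics/w4z.png',cv2.resize(im[215:295,320:420],(800,600)))
```

```text
18.02 [653.4  38.   85.9] F [-5.2  0.9 16. ]
357 391 242 276
button top [652.8  40.   92. ]
74 [657.5  37.9  74. ]
78 [655.  39.  78.]
82 [652.4  40.   82. ]
86 [649.8  41.1  86. ]
```

View pics/w4z.png

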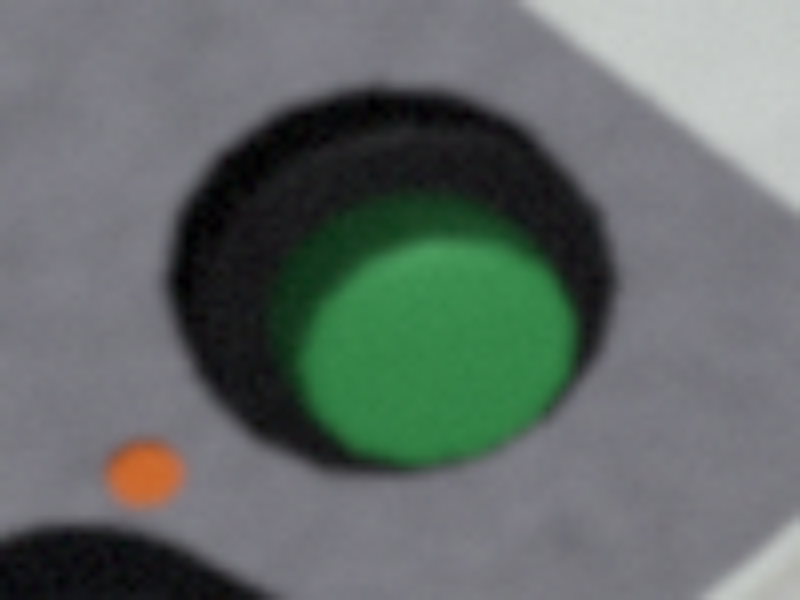

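View pics/w5.png

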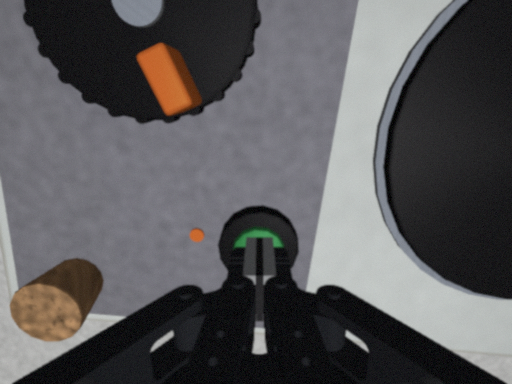

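Run:
```python
from h import *
bot.line_to([653.3,38,105],max_speed=40); st()
bot.line_to([640,38,200],max_speed=150)
bot.goto([400,250,300],down(180)); st('clear')
snap('scene','s6.png');snap('top','t6.png')
for l in ['dial_fin','dial_centre','start_top','flask','stopper']:
    for q in bot.tip_of('scene',l)[:2]: print(l,round(q['confidence'],2),w('scene',q['location']))
a=cv2.imread('pics/s6.png')[130:240,190:320];b=cv2.imread('pics/t6.png')[140:260,150:310]
cv2.imwrite('pics/f.png',np.hstack([cv2.resize(a,(390,330)),cv2.resize(b,(400,330))]))
```

```text
18.73 [653.1  38.  104.8] F [ 0.6  0.7 -1. ]
clear 20.78 [400.8 249.6 299.5] F [0.7 0.6 0. ]
dial_fin 0.63 [565.5   1.5 112. ]
dial_centre 0.73 [539.1 -12.8  85. ]
start_top 0.66 [651.   37.5  90.7]
flask 0.74 [573.4 207.9  83.2]
flask 0.74 [649.4  39.3  90. ]
stopper 0.64 [674.7 -67.5  70.7]
```

View pics/f.png

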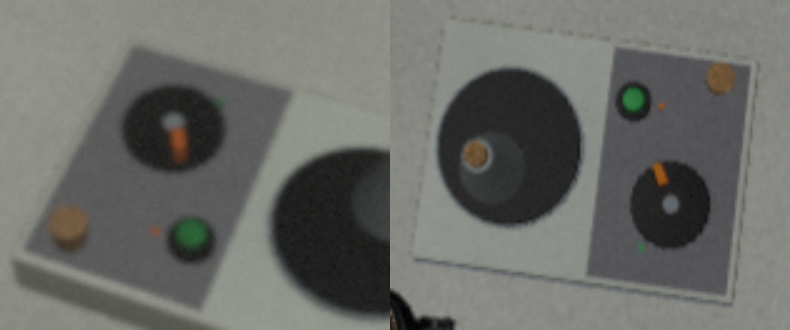

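View pics/t6.png

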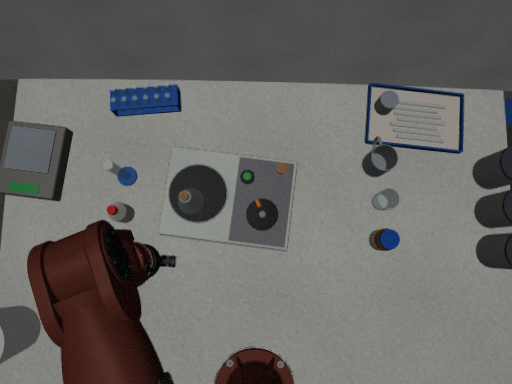

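```bash
python3 -c "
from h import *
bot.close_job(); st()"
```

```text
the job is handed in; nothing more can be done
the job is handed in; nothing more can be done
```

The dial now stands at the fourth click and the start button was pressed and released. The job was handed in at about 21 s on the robot's clock.

- **Dial:** I pushed the orange fin clockwise with the closed fingertips. The push force was about 2–4 N and dropped away at each of four snaps. I stopped at about 111° of finger travel, short of the 120° stop where the dial settled.
- **Dial check:** The final pictures put the fin 21–28° from the robot's x axis, against about 23° expected for four clicks. The next stop would be about –7°.
- **Button:** I pressed it to its hard stop at z ≈ 86 mm with 16 N. That is about 6 mm below its raised top (roughly 92 mm, a figure from the networks and the spring force). It came back up to about 91 mm.
- **Surroundings:** After the arm moved clear, the flask and stopper were within about 5 mm of where they started. The other glassware looks unmoved in the top picture; I did not measure it again.
- **Network errors:** The networks sometimes gave false matches, such as the dial taken for the start button and the button taken for the flask. I set these aside after comparing them with the pictures and the known layout.

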